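Tip the clutter off the chest lid and hold the lid open

TASK

Small things have been left on the tray-like lid of the wooden storage chest. Slowly lift the lid by its steel bar until they have all slid off into the open carton behind the chest, then keep holding the lid in the fingers at 60 degrees from closed: the lid falls shut if let go, so finish while still holding it there. Do not shove the stapler or the mug about, and never let the lid drop.

Things in the scene. Friction and masses are not known exactly. Their poses are not given: they have to be found in the camera images.
- lid (a joint): Opening angle of the chest's lid in rad: 0 closed (level), growing as its near edge swings up, stop at 1.4; 60 degrees is 1.047. No spring and hardly any friction: let go, the lid (about 0.4 kg) falls shut from any angle.
- lid_tray (a point): Centre of the lid's upper face. The lid is a plywood board 300 mm wide (y), 8 mm thick, reaching 180 mm from the hinge to the near edge and 15 mm past the hinge. Rims 24 mm high, 6 mm thick stand on its sides and near edge; the far edge (hinge side) is open: things slide off there once it is steep enough (about 25 to 45 degrees, by friction).
- lid_bar (a point): Middle of the lid's handle: a round steel bar 12 mm thick, parallel to the hinge, 112 mm of it free, carried by two arms 50 mm out from the lid's near edge in the plane of the board (230 mm from the hinge axis). The open gap between bar and lid is 44 mm. Lid closed: the bar is 104 mm above the table, nothing below it. Axes turn with the lid: x from the bar towards the hinge, y along the bar.
- lid_hinge (a point): Middle of the lid's hinge axis, on the far top rim of the chest, 100 mm above the table. y is the axis; axes turn with the lid: closed, x points level away from the bar, z up.
- chest: Plywood storage chest, fixed, 180 mm deep (x) by 300 mm wide (y) by 100 mm high without the lid; origin at the centre of its underside, x from the bar side to the hinge side, z up. Yaw within 0.35 rad of facing the robot.
- carton: Open cardboard carton, fixed, right behind the chest's hinge side: 200 mm deep (x) by 320 mm wide (y), walls 75 mm high and 5 mm thick, with flaps folded up and outwards on the far and both short sides (to 145 mm). Origin at the foot of the middle of its near wall (next to the chest): the carton reaches from there 200 mm along its x, away from the chest, and 160 mm either way along y.
- tape_roll: Roll of paper tape lying flat on the lid: 60 mm outer and 38 mm inner diameter, 25 mm high, about 60 g. Origin at the centre of its underside.
- adapter: White mains plug adapter on the lid, a block 42 x 40 x 28 mm, about 70 g. Origin at the centre of its underside.
- padlock: Brass padlock lying flat on the lid, body 34 x 40 x 20 mm with a steel shackle reaching 31 mm to +x of its origin, about 120 g. Origin on its underside, 10 mm to the shackle side of the brass body's centre.
- stapler: Desk stapler, 130 x 32 x 50 mm, standing on the table beside the chest. Origin at the centre of its underside. To be left alone.
- mug: White mug, 80 mm diameter, 90 mm high, with a handle, on the table beside the chest. Origin at the centre of its underside. To be left alone.
Mind the look-alikes: they are no part of the job. Leave any red or turquoise look-alike of the padlock alone.

How it is judged (in metres and radians):
On the way, in this order (a step that is already met when the one before it is completed fails the run):
1. the lid is lifted more than 12 degrees with the three things still lying on it (value of joint lid above 0.2 rad and height (world z) of each of tape_roll, adapter, padlock above 0.1 m).
2. all three things have slid into the carton while the lid is up (value of joint lid above 0.35 rad and x of tape_roll in the frame of carton between 0 and 0.2 m and y of tape_roll in the frame of carton between -0.16 and 0.16 m and z of each of tape_roll, adapter, padlock in the frame of carton below 0.07 m and x of adapter in the frame of carton between 0 and 0.2 m and y of adapter in the frame of carton between -0.16 and 0.16 m and x of padlock in the frame of carton between 0 and 0.2 m and y of padlock in the frame of carton between -0.16 and 0.16 m), for 0.2 s.
At the end, for the whole second after the job is handed in: The lid stands still at 60 degrees from closed (within 6 degrees), held by the gripper's fingers (contact over 0.5 N), and the tape roll, adapter and padlock all lie at rest inside the carton (value of joint lid between 0.942 and 1.152 rad and velocity of joint lid between -0.1 and 0.1 rad/s and contact force between the fingers and lid above 0.5 N and x of tape_roll in the frame of carton between 0 and 0.2 m and y of tape_roll in the frame of carton between -0.16 and 0.16 m and z of each of tape_roll, adapter, padlock in the frame of carton below 0.07 m and x of adapter in the frame of carton between 0 and 0.2 m and y of adapter in the frame of carton between -0.16 and 0.16 m and x of padlock in the frame of carton between 0 and 0.2 m and y of padlock in the frame of carton between -0.16 and 0.16 m and linear speed of each of tape_roll, adapter, padlock below 0.05 m/s); the arm keeps its last pose, push and grip.
It fails at once if the stapler is moved more than 30 mm (distance of stapler from where it was at the start of the episode above 0.03 m).
It fails at once if the mug is moved more than 30 mm (distance of mug from where it was at the start of the episode above 0.03 m).
It fails at once if the lid is flung up or dropped (faster than 2.5 rad/s) (velocity of joint lid above 2.5 rad/s or velocity of joint lid below -2.5 rad/s).
It also fails if it takes over 37 s, if anything falls off the work surface, if the arm or the gripper's body presses on something with over 40 N, if the wrist force passes 120 N, or if a joint passes its speed limit or range.

ROBOT

A 6-joint arm with a two-finger parallel gripper is mounted at the origin on the work surface. World frame = base frame: x ahead of the robot, y to its left, z up, the work surface at z = 0. Lengths are in mm, angles in rad, forces in N, time in s.
With the tool pointing down it reaches from about 275 to 775 mm from the base axis. Payload 14.6 kg.
Tool frame: the origin (TCP) lies midway between the tips of the shut fingers; the grasp point (between the pads) lies 19 mm behind it; z points along the fingers, y is the line along which they close (so a half turn about z gives the same grasp; the last joint's range is limited). The gripper opens to 85 mm and grips with 20 to 120 N. Pads are 22 mm wide; open, the fingers measure 114 mm over their backs; the gripper's body (76 mm by 85 mm) begins 54 mm behind the grasp point. The pads swing forward as they close: fully open they stand 13 mm farther back than shut.
Start: joints at [-1.439, 0.263, -0.048, 1.259, 0, 1.415], TCP at [148.508, -503.561, 231.278] pointing down, gripper open.
Joint ranges: [-2.65, 2.65], [-0.89, 1.7], [-1.18, 1.37], [-2.13, 2.11], [-1.35, 1.29], [-3.14, 3.14]. Speed limits (rad/s): [1.89, 1.89, 2.57, 2.79, 3.14, 3.14].

INTERFACE

Orientations are given as a unit quaternion [w, x, y, z].
In Python, from plant import * gives the robot as it stands.
- The arm moves only by the shell command python3 -m inch 'ROWS' [FORCE]. ROWS is JSON, a list that holds one entry, the list of rows, each a list of 7 numbers: the shift along the tool's x, y, z in mm, then the turn, a rotation vector about the tool's x, y, z in rad, then the opening, from -1 (shut) to 1 (fully open). In form: [[[dx, dy, dz, ax, ay, az, jaw], ...]]. A call has 1 to 20 rows; each row shifts and turns the commanded pose from where the row before left it, along the tool's axes as they then stand; what a row does not reach is not made up. A row lasts 1/12 s, in which the tool goes at most 41.7 mm and 7.16 degrees, less where a joint would pass 70% of its speed; a pose out of reach is approached as far as the arm can. A call is refused whole if a number of a shift passes 41.7 or a number of a turn 0.125, either way. A call with a gripper value outside its range is refused whole. The fingers move at their own pace and stop on an object; FORCE is the grip in N (left out, the last holds). Time passes only in rows, so rows that do not move let the fingers close. It gives the time, the measured TCP pose, the force, the opening and the grip force at its end, in the units of the state.
- get_state(): the state, without advancing time (a new reading comes with each control period).
- camera(name): name is "side" or "top"; returns a dict with "frame" (400x640x3 uint8, red, green, blue), "fx", "fy", "cx", "cy" (pixels), "pose" (4x4, takes a point from camera to world coordinates). Camera axes: x right, y down, z forward; pixel columns grow to the right and rows downward; lengths in mm; the calibration is good to about 2 mm. A picture is of the moment at which its call begins. There is no depth.
- close_job(): hands the job in; it is judged then, once.
Trained networks look in a picture, given as the dict that the camera call returned (one of the last four; its "shot" number tells which), for a name from the list of things; names that differ only in an ending like _2 or _b are one class to them, and where a whole thing is asked for, a point or a joint stands for the part that bears it (a point fixed in the world has none). Each returns a list of dicts, best first, with "confidence" (0 to 1); they miss things now and then, are a little off and sometimes report something else, mostly with a low value. They report only what shows in the picture. A call takes as long as a camera call. They do not tell look-alikes from the thing itself.
- recognise(label, picture): "rect" ([centre column, centre row, width, height] in pixels, round what is visible of it).
The state is a dict: "clock": time; "qpos": joint angles; "joint_vel": joint speeds; "joint_efforts": joint torques, N m; "ee_pos": TCP position; "eef_rot": TCP orientation; "contact_force": force on the tool from outside, world axes, zero at the start; "moment": the same for the moment, N m; "gripper_width": opening from 0.0 (shut) to 1.0 (fully open); "gripper_force": force on a finger pad.
Only numpy, scipy, OpenCV 4.12 (cv2) and the standard library are available. Lean on these libraries where they do the work, as an engineer would, in place of code of your own. Each camera call takes 0.05 s, during which the arm holds its last target. There are 200 camera calls.

## Working session

There is one attempt and no reset: what is moved stays moved. The work goes in short steps, Python scripts to look and compute and a shell command to move; the robot and the scene stay as the last step left them, time stands still between calls to the robot, and variables do not carry over. Pictures are saved under pics/ and viewed, at most 10 in all, crops included, and the job is handed in when it is done.

```bash
mkdir -p pics
python3 - <<'E'
from plant import *
import cv2,numpy as np
s=get_state();print(s)
for n in("top","side"):
    c=camera(n);cv2.imwrite(f"pics/{n}0.png",c["frame"][:,:,::-1])
    print(n,c["fx"],c["fy"],c["cx"],c["cy"],np.round(c["pose"],4).tolist())
    for l in["lid_bar","lid","chest","carton","stapler","mug","padlock"]:
        print(l,[(np.round(r["rect"]).tolist(),round(r["confidence"],2)) for r in recognise(l,c)][:3])
E
```

```text
{'clock': 0.0, 'qpos': array([-1.43929287e+00,  2.63527956e-01, -4.89110627e-02,  1.25937128e+00,
        4.80460461e-06,  1.41550409e+00]), 'joint_vel': array([-0.00165604,  0.00044019,  0.00015788,  0.00098307,  0.00089873,
       -0.00133519]), 'joint_efforts': array([-3.54681084e-03, -6.37613440e+01,  3.84565973e+01,  1.38598096e-02,
       -3.18848934e-04, -5.82843128e-06]), 'ee_pos': array([ 148.47919083, -503.30562573,  230.83197151]), 'eef_rot': array([-5.06923877e-04,  9.89736008e-01,  1.42906886e-01,  8.43230842e-06]), 'contact_force': array([ 0.05890611, -0.09527754, -0.17870516]), 'moment': array([-0.04811021,  0.01525296,  0.02967905]), 'gripper_force': 0.0, 'gripper_width': 0.9963672548788609}
top 397.26323850670707 397.26323850670707 318.3490254048504 205.39500743231363 [[-0.0265, -0.9806, 0.1943, 398.0522], [-0.9993, 0.0309, 0.0195, 56.1142], [-0.0251, -0.1936, -0.9808, 1018.5586], [0.0, 0.0, 0.0, 1.0]]
lid_bar [([334.0, 202.0, 130.0, 113.0], 0.86)]
lid [([335.0, 203.0, 130.0, 112.0], 0.64)]
chest [([333.0, 204.0, 135.0, 110.0], 0.85)]
carton [([331.0, 111.0, 157.0, 9
[... 153 characters left out ...]
148.0, 23.0, 19.0], 0.62), ([300.0, 289.0, 24.0, 16.0], 0.6)]
side 409.23255795424933 409.23255795424933 328.9307624698949 198.58401479900724 [[-0.9426, -0.1885, 0.2757, 348.1701], [-0.3339, 0.5309, -0.7789, 732.2537], [0.0005, -0.8262, -0.5634, 591.5712], [0.0, 0.0, 0.0, 1.0]]
lid_bar [([317.0, 195.0, 156.0, 100.0], 0.89)]
lid [([319.0, 196.0, 153.0, 101.0], 0.78)]
chest [([322.0, 213.0, 155.0, 142.0], 0.84)]
carton [([233.0, 196.0, 163.0, 138.0], 0.57)]
stapler [([289.0, 294.0, 70.0, 29.0], 0.86), ([321.0, 194.0, 155.0, 101.0], 0.23)]
mug [([371.0, 150.0, 33.0, 21.0], 0.61)]
padlock [([422.0, 234.0, 30.0, 22.0], 0.71), ([411.0, 275.0, 24.0, 26.0], 0.68), ([202.0, 283.0, 20.0, 20.0], 0.62)]
```

```bash
ls
```

```text
pics
```

View pics/top0.png

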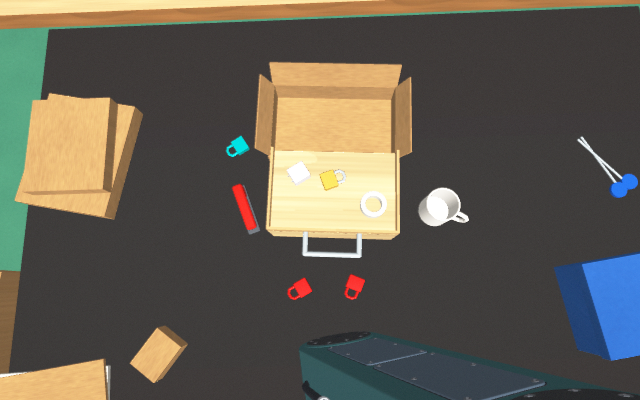

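View pics/side0.png

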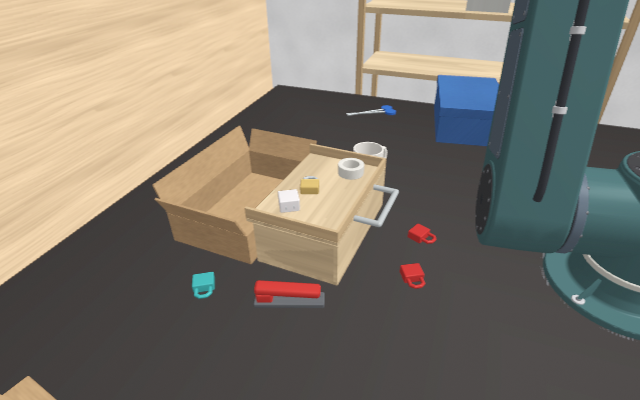

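The top view shows the bar along row ~255 (cols 304–361), with the lid behind it carrying the adapter (298,173), padlock (331,180) and roll (373,204). The red and turquoise padlocks lie on the table. The side view agrees: the stapler and mug sit either side of the chest, and the space in front of the bar is clear.

```bash
cat > h.py <<'E'
import numpy as np
from plant import *
from scipy.spatial.transform import Rotation as R
def ray(c,u,v,z):
    P=np.array(c["pose"]);d=P[:3,:3]@[(u-c["cx"])/c["fx"],(v-c["cy"])/c["fy"],1];o=P[:3,3]
    return o+d*(z-o[2])/d[2]
def proj(c,p):
    P=np.array(c["pose"]);q=P[:3,:3].T@(np.array(p)-P[:3,3])
    return c["fx"]*q[0]/q[2]+c["cx"],c["fy"]*q[1]/q[2]+c["cy"]
def rot(s):
    w,x,y,z=s["eef_rot"];return R.from_quat([x,y,z,w])
E
python3 - <<'E'
from h import *
import cv2
c=camera("top");f=c["frame"].astype(int)
# bar: bright greyish pixels
pts=[]
for u in range(312,355):
    col=f[242:266,u]; m=(col.min(1)>110)&(col.max(1)-col.min(1)<60)
    v=np.where(m)[0]+242
    if len(v): pts.append((u,v.mean(),len(v)))
pts=np.array(pts);print(len(pts),pts[::8])
k=np.polyfit(pts[:,0],pts[:,1],1)
row=f[248];m=np.where((row[290:375].min(1)>110))[0]+290;print("arms cols row248",m)
a=ray(c,312,np.polyval(k,312),104);b=ray(c,354,np.polyval(k,354),104)
print(a,b,"yaw",np.arctan2(-(b-a)[0],-(b-a)[1])*-1)
for u,v,z in[(273,149,100+8),(397,152,108),(267,232,120),(399,237,120)]:print(ray(c,u,v,z))
ue=(m.min()+m.max())/2
print("mid",ray(c,ue,np.polyval(k,ue),104))
s=get_state();print(rot(s).as_matrix().round(3))
# side view check
d=camera("side");
print(proj(d,ray(c,ue,np.polyval(k,ue),104)))
E
```

```text
43 [[312.  253.5   6. ]
 [320.  254.    5. ]
 [328.  254.    5. ]
 [336.  254.5   6. ]
 [344.  255.    5. ]
 [352.  255.    5. ]]
arms cols row248 [302 303 304 305 306 307 357 358 359 360 361]
[466.87810702  91.80245362 104.        ] [461.07308321  -4.15506276 104.        ] yaw -0.06042213172158079
[720.46162305 179.8497489  108.        ]
[ 702.46798569 -117.08602091  108.        ]
[517.84124845 192.81962554 120.        ]
[ 497.57557637 -106.29880185  120.        ]
mid [464.17816317  47.17216183 104.        ]
[[ 0.959  0.283  0.   ]
 [ 0.283 -0.959  0.   ]
 [ 0.    -0.    -1.   ]]
(np.float64(386.984464828794), np.float64(206.9969054108769))
```

```bash
python3 -m inch '[[[23,-22,0,0,0,0,-0.2],[23,-22,0,0,0,0,-0.2],[23,-22,0,0,0,0,-0.2],[23,-22,0,0,0,0,-0.2],[23,-22,0,0,0,0,-0.2],[23,-22,0,0,0,0,-0.2],[23,-22,0,0,0,0,-0.2],[23,-22,0,0,0,0,-0.2],[23,-22,0,0,0,0,-0.2],[23,-22,0,0,0,0,-0.2],[23,-22,0,0,0,0,-0.2],[23,-22,0,0,0,0,-0.2],[23,-22,0,0,0,0,-0.2],[23,-22,0,0,0,0,-0.2],[23,-22,0,0,0,0,-0.2],[23,-22,0,0,0,0,-0.2],[23,-22,0,0,0,0,-0.2],[23,-22,0,0,0,0,-0.2],[23,-22,0,0,0,0,-0.2],[23,-22,0,0,0,0,-0.2]]]' 80
python3 -m inch '[[[0,0,0,0,0,-0.12,-0.2],[0,0,0,0,0,-0.12,-0.2],[0,0,0,0,0,-0.12,-0.2],[0,0,0,0,0,-0.12,-0.2],[0,0,0,0,0,-0.12,-0.2],[0,0,0,0,0,-0.12,-0.2],[0,0,0,0,0,-0.12,-0.2],[0,0,0,0,0,-0.12,-0.2],[0,0,0,0,0,-0.12,-0.2],[0,0,0,0,0,-0.12,-0.2],[0,0,0,0,0,0,-0.2],[0,0,0,0,0,0,-0.2]]]'
cat > m.py <<'E'
from h import *
s=get_state();r=rot(s)
cx=np.array([.9982,-.0604,0]);cy=np.array([.0604,.9982,0]);Z=np.array([0,0,-1.])
T=R.from_matrix(np.array([cy,cx,Z]).T)
print("q",s["qpos"].round(3),"tip",s["ee_pos"].round(1))
print("turn",(r.inv()*T).as_rotvec().round(4))
bar=np.array([464.2,47.2,104])
print("shift to TCP at bar-17",r.inv().apply(bar-[0,0,17]-s["ee_pos"]).round(1))
E
python3 m.py
```

```text
clock: 2.57
ee_pos: [465.8, 50.3, 231.4]
eef_rot: [0.0, 0.99, 0.143, 0.0]
contact_force: [0.8, -0.3, 0.8]
gripper_width: 0.4
gripper_force: 0.0
clock: 3.57
ee_pos: [465.3, 48.6, 231.3]
eef_rot: [0.0, 0.737, 0.675, 0.0]
contact_force: [0.5, 0.3, -0.2]
gripper_width: 0.401
gripper_force: 0.0
q [-0.07   0.165 -0.179  1.226  0.     1.588] tip [465.3  48.6 231.3]
turn [ 0.0001 -0.     -0.0274]
shift to TCP at bar-17 [ -1.5  -0.9 144.3]
```

```bash
python3 -m inch '[[[-1.5,-1,20,0,0,-0.027,-0.2],[0,0,30,0,0,0,-0.2],[0,0,25,0,0,0,-0.2],[0,0,15,0,0,0,-0.2],[0,0,0,0,0,0,-0.2],[0,0,0,0,0,0,-0.2]]]'
python3 - <<'E'
from h import *
import cv2
a=[cv2.resize(camera(n)["frame"][y:y+120,x:x+160,::-1],None,fx=2.4,fy=2.4,interpolation=2) for n,x,y in(("top",250,180),("side",310,130))]
cv2.imwrite("pics/near.png",np.hstack(a))
E
python3 m.py
```

```text
clock: 4.07
ee_pos: [463.9, 47.2, 141.3]
eef_rot: [-0.0, 0.728, 0.686, -0.0]
contact_force: [0.7, -0.3, 0.3]
gripper_width: 0.402
gripper_force: 0.0
q [-0.074  0.213 -0.369  0.988  0.     1.556] tip [464.8  47.1 142.4]
turn [0.0015 0.     0.0018]
shift to TCP at bar-17 [ 0.  -0.7 55.4]
```

View pics/near.png

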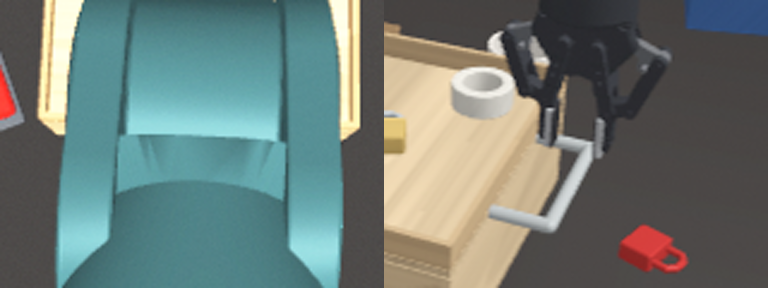

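The top view is blocked by the arm. In the side crop the open fingers straddle the bar's line from above (tips about (548,140) and (600,150)), with the inner finger short of the lid edge. I'll descend in steps and watch the force.

```bash
python3 -m inch '[[[0,0,15,0,0,0,-0.2],[0,0,10,0,0,0,-0.2],[0,0,10,0,0,0,-0.2],[0,0,10,0,0,0,-0.2],[0,0,0,0,0,0,-0.2]]]'
python3 -m inch '[[[0,0,6,0,0,0,-0.2],[0,0,4,0,0,0,-0.2],[0,0,0,0,0,0,-0.2],[0,0,0,0,0,0,-0.2]]]'
python3 m.py
python3 - <<'E'
from h import *
import cv2
cv2.imwrite("pics/down.png",cv2.resize(camera("side")["frame"][130:250,310:470,::-1],None,fx=3,fy=3,interpolation=2))
E
```

```text
clock: 4.58
ee_pos: [464.1, 47.2, 96.0]
eef_rot: [-0.0, 0.727, 0.686, -0.0]
contact_force: [-0.5, 0.1, -1.1]
gripper_width: 0.4
gripper_force: 0.0
clock: 4.92
ee_pos: [464.3, 47.2, 86.6]
eef_rot: [0.0, 0.727, 0.687, 0.0]
contact_force: [-0.7, -0.1, -0.1]
gripper_width: 0.405
gripper_force: 0.0
q [-0.074  0.262 -0.471  0.837  0.     1.554] tip [464.3  47.2  86.6]
turn [ 0.0003 -0.      0.0033]
shift to TCP at bar-17 [ 0.  -0.1 -0.4]
```

View pics/down.png

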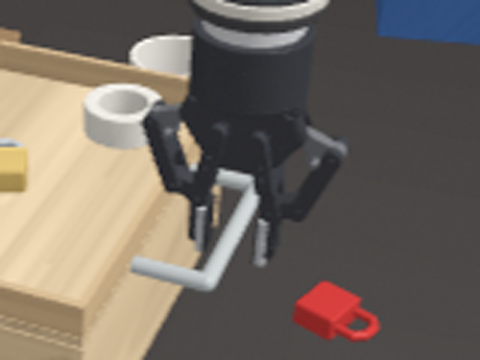

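The bar (at (235,235) in the crop) lies between the fingers, so I'm closing now.

```bash
python3 -m inch '[[[0,0,0,0,0,0,-0.6],[0,0,0,0,0,0,-1],[0,0,0,0,0,0,-1],[0,0,0,0,0,0,-1],[0,0,0,0,0,0,-1],[0,0,0,0,0,0,-1]]]' 70
cat > a.py <<'E'
# plan small arc increments: from current lid angle (deg from TCP) to targets; tool y = +chest x, tool z = down
from h import *
import sys
s=get_state();g=s["ee_pos"]+[0,0,18]
H=np.array([464.2,47.2,104])+230*np.array([.9982,-.0604,0]);H[2]=100
d=g-H;r=np.hypot(-d@[.9982,-.0604,0],d[2]);th=np.arctan2(d[2],-d@[.9982,-.0604,0])
print("r",r.round(1),"lid deg ~",np.degrees(th).round(1)-1, s["contact_force"].round(1),s["gripper_width"],s["gripper_force"])
E
python3 a.py
```

```text
clock: 5.47
ee_pos: [464.6, 47.2, 86.7]
eef_rot: [0.0, 0.727, 0.687, 0.0]
contact_force: [1.0, -0.4, 6.3]
gripper_width: 0.115
gripper_force: 68.2
r 229.6 lid deg ~ 0.19999999999999996 [ 1.  -0.4  6.3] 0.11540425390597435 68.23538303375244
```

```bash
python3 -m inch '[[[0,0.15,-3,0,0,0,-1],[0,0.15,-3,0,0,0,-1],[0,0.15,-3,0,0,0,-1],[0,0.15,-3,0,0,0,-1],[0,0.15,-3,0,0,0,-1],[0,0.35,-3,0,0,0,-1],[0,0.35,-3,0,0,0,-1],[0,0.35,-3,0,0,0,-1],[0,0.35,-3,0,0,0,-1],[0,0.35,-3,0,0,0,-1],[0,0.55,-3,0,0,0,-1],[0,0.55,-3,0,0,0,-1],[0,0.55,-3,0,0,0,-1],[0,0.55,-3,0,0,0,-1],[0,0.55,-3,0,0,0,-1],[0,0.75,-2.9,0,0,0,-1],[0,0.75,-2.9,0,0,0,-1],[0,0.75,-2.9,0,0,0,-1],[0,0.75,-2.9,0,0,0,-1],[0,0.75,-2.9,0,0,0,-1]]]'
python3 a.py
python3 - <<'E'
from h import *
import cv2
cv2.imwrite("pics/l15.png",camera("side")["frame"][:,:,::-1])
E
```

```text
clock: 7.13
ee_pos: [473.0, 46.6, 146.0]
eef_rot: [-0.0, 0.727, 0.687, -0.0]
contact_force: [2.9, -0.4, -3.6]
gripper_width: 0.114
gripper_force: 68.1
r 230.3 lid deg ~ 15.100000000000001 [ 2.9 -0.4 -3.6] 0.11374862877795534 68.11261296272278
```

View pics/l15.png

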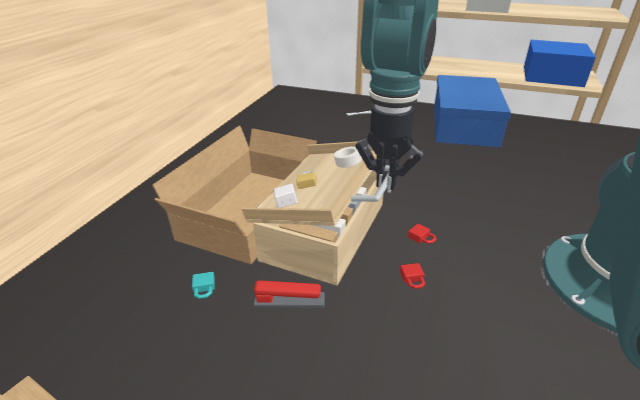

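The lid is about 15° up, held by the bar (385,185), and all three things are still on it (285,195 / 307,181 / 347,157). I'll carry on slowly.

```bash
python3 -m inch '[[[0,0.93,-2.86,0,0,0,-1],[0,0.93,-2.86,0,0,0,-1],[0,0.93,-2.86,0,0,0,-1],[0,0.93,-2.86,0,0,0,-1],[0,0.93,-2.86,0,0,0,-1],[0,1.1,-2.8,0,0,0,-1],[0,1.1,-2.8,0,0,0,-1],[0,1.1,-2.8,0,0,0,-1],[0,1.1,-2.8,0,0,0,-1],[0,1.1,-2.8,0,0,0,-1],[0,1.3,-2.72,0,0,0,-1],[0,1.3,-2.72,0,0,0,-1],[0,1.3,-2.72,0,0,0,-1],[0,1.3,-2.72,0,0,0,-1],[0,1.3,-2.72,0,0,0,-1],[0,1.47,-2.63,0,0,0,-1],[0,1.47,-2.63,0,0,0,-1],[0,1.47,-2.63,0,0,0,-1],[0,1.47,-2.63,0,0,0,-1],[0,1.47,-2.63,0,0,0,-1]]]'
python3 a.py
python3 -m inch '[[[0,1.64,-2.53,0,0,0,-1],[0,1.64,-2.53,0,0,0,-1],[0,1.64,-2.53,0,0,0,-1],[0,1.64,-2.53,0,0,0,-1],[0,1.64,-2.53,0,0,0,-1],[0,1.8,-2.41,0,0,0,-1],[0,1.8,-2.41,0,0,0,-1],[0,1.8,-2.41,0,0,0,-1],[0,1.8,-2.41,0,0,0,-1],[0,1.8,-2.41,0,0,0,-1],[0,1.95,-2.29,0,0,0,-1],[0,1.95,-2.29,0,0,0,-1],[0,1.95,-2.29,0,0,0,-1],[0,1.95,-2.29,0,0,0,-1],[0,1.95,-2.29,0,0,0,-1],[0,2.1,-2.16,0,0,0,-1],[0,2.1,-2.16,0,0,0,-1],[0,2.1,-2.16,0,0,0,-1],[0,2.1,-2.16,0,0,0,-1],[0,2.1,-2.16,0,0,0,-1]]]'
python3 a.py
python3 - <<'E'
from h import *
import cv2
cv2.imwrite("pics/l45.png",camera("side")["frame"][:,:,::-1])
E
```

```text
clock: 8.85
ee_pos: [495.6, 45.3, 200.9]
eef_rot: [-0.001, 0.727, 0.687, -0.001]
contact_force: [-10.2, -2.3, 0.6]
gripper_width: 0.111
gripper_force: 68.2
r 231.4 lid deg ~ 29.9 [-10.2  -2.3   0.6] 0.11058726423134856 68.21119666099548
clock: 10.52
ee_pos: [531.6, 43.1, 248.9]
eef_rot: [-0.001, 0.727, 0.687, -0.002]
contact_force: [-24.6, -2.9, 19.7]
gripper_width: 0.112
gripper_force: 68.6
r 233.0 lid deg ~ 44.8 [-24.6  -2.9  19.7] 0.11192231027612216 68.63038122653961
```

View pics/l45.png

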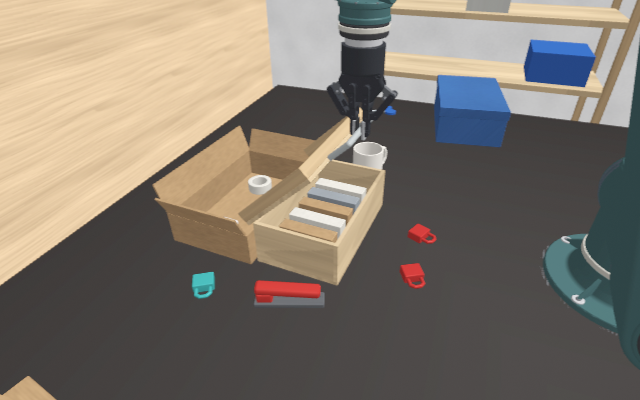

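The lid is at about 45° and the roll lies in the carton at (260,184). The other two are hidden by the lid. The bar is being pressed towards the hinge (about 31 N), so I'm adding a small outward correction on the rest of the arc.

```bash
python3 -m inch '[[[0,1.9,-2.35,0,0,0,-1],[0,1.9,-2.35,0,0,0,-1],[0,1.9,-2.35,0,0,0,-1],[0,1.9,-2.35,0,0,0,-1],[0,1.9,-2.35,0,0,0,-1],[0,2.1,-2.1,0,0,0,-1],[0,2.1,-2.1,0,0,0,-1],[0,2.1,-2.1,0,0,0,-1],[0,2.1,-2.1,0,0,0,-1],[0,2.1,-2.1,0,0,0,-1]]]'
python3 a.py
python3 -m inch '[[[0,2.3,-1.95,0,0,0,-1],[0,2.3,-1.95,0,0,0,-1],[0,2.3,-1.95,0,0,0,-1],[0,2.3,-1.95,0,0,0,-1],[0,2.3,-1.95,0,0,0,-1],[0,2.4,-1.8,0,0,0,-1],[0,2.4,-1.8,0,0,0,-1],[0,2.4,-1.8,0,0,0,-1],[0,2.4,-1.8,0,0,0,-1],[0,2.4,-1.8,0,0,0,-1],[0,0,0,0,0,0,-1],[0,0,0,0,0,0,-1]]]'
python3 a.py
python3 - <<'E'
from h import *
import cv2
for n in("side","top"):
    c=camera(n);cv2.imwrite(f"pics/l60{n}.png",c["frame"][:,:,::-1])
    for l in["tape_roll","adapter","padlock"]:
        print(n,l,[(np.round(r["rect"]).tolist(),round(r["confidence"],2)) for r in recognise(l,c)][:4])
E
```

```text
clock: 11.4
ee_pos: [554.6, 41.7, 270.5]
eef_rot: [0.0, 0.727, 0.687, -0.0]
contact_force: [-1.1, -4.5, -2.5]
gripper_width: 0.108
gripper_force: 68.2
r 234.5 lid deg ~ 52.5 [-1.1 -4.5 -2.5] 0.10781253545527786 68.1899893283844
clock: 12.4
ee_pos: [579.1, 40.2, 287.7]
eef_rot: [0.0, 0.727, 0.687, -0.0]
contact_force: [8.4, -5.9, -17.6]
gripper_width: 0.107
gripper_force: 68.4
r 235.6 lid deg ~ 59.8 [  8.4  -5.9 -17.6] 0.10691703319449668 68.36806297302246
side tape_roll [([253.0, 183.0, 9.0, 17.0], 0.6)]
side adapter []
side padlock [([411.0, 276.0, 22.0, 24.0], 0.91), ([422.0, 234.0, 32.0, 19.0], 0.9), ([203.0, 284.0, 19.0, 23.0], 0.88)]
top tape_roll []
top adapter []
top padlock [([239.0, 146.0, 24.0, 21.0], 0.49)]
```

View pics/l60top.png

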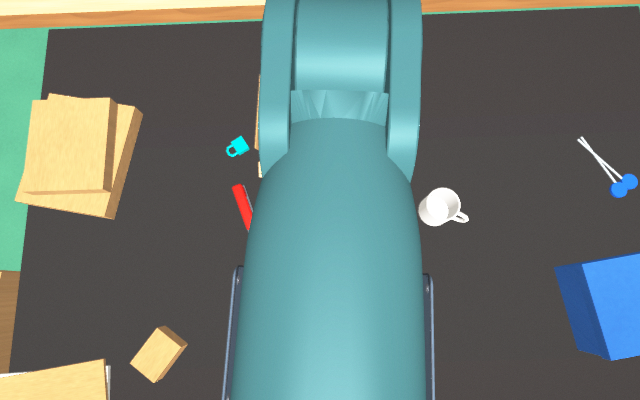

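View pics/l60side.png

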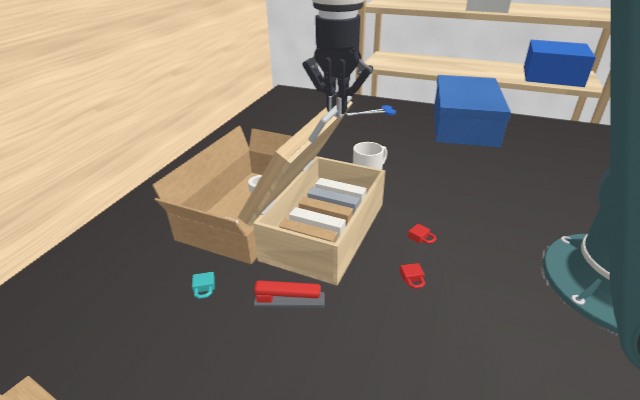

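The mug and stapler are untouched, and the lid is at about 60° in the side view with the roll seen in the carton (253,183). The arm hides the rest from above. I'll relieve the radial pull slightly, then check the lid's angle and the carton with a zoomed overlay.

```bash
python3 -m inch '[[[0,0.5,0.8,0,0,0,-1],[0,0.5,0.8,0,0,0,-1],[0,0,0,0,0,0,-1],[0,0,0,0,0,0,-1]]]'
python3 a.py
python3 - <<'E'
from h import *
import cv2
c=camera("side");x0,y0,k=140,90,3
im=cv2.resize(c["frame"][y0:y0+165,x0:x0+230,::-1],None,fx=k,fy=k,interpolation=2)
X=np.array([.9982,-.0604,0]);Y=np.array([.0604,.9982,0]);H=np.array([464.2,47.2,100])+230*X
for a,col in((55,(255,0,0)),(60,(0,255,0)),(65,(0,0,255))):
    t=np.radians(a);d=-X*np.cos(t)+np.array([0,0,np.sin(t)])
    n=X*np.sin(t)+np.array([0,0,np.cos(t)])
    P=[H+Y*150-15*d,H+Y*150+180*d,H-Y*150+180*d]
    q=[np.round((np.array(proj(c,p))-[x0,y0])*k).astype(int) for p in P]
    cv2.polylines(im,[np.array(q)],False,col,1)
    for s in(1,-1): cv2.circle(im,tuple(int(v) for v in (np.array(proj(c,H+Y*56*s+230*d+n*4))-[x0,y0])*k),4,col,1)
cv2.imwrite("pics/ov.png",im)
E
```

```text
clock: 13.13
ee_pos: [579.1, 40.3, 287.5]
eef_rot: [0.0, 0.727, 0.687, -0.0]
contact_force: [-2.5, -6.2, 2.2]
gripper_width: 0.108
gripper_force: 70.4
r 235.4 lid deg ~ 59.8 [-2.5 -6.2  2.2] 0.10803874202170746 70.36689877510071
```

View pics/ov.png

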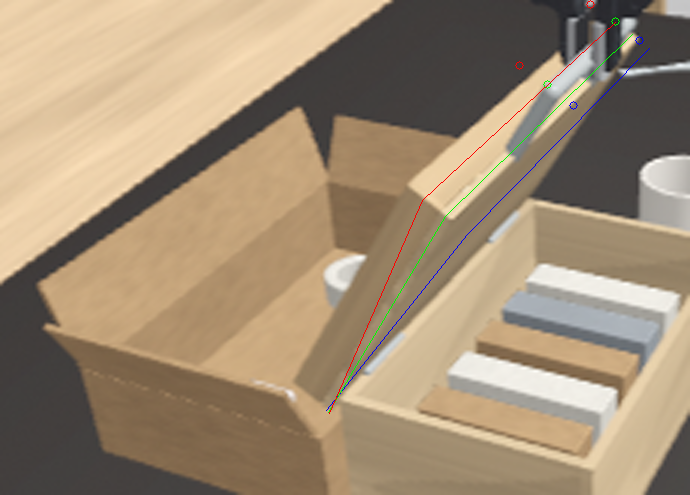

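Run:
```python
from h import *
c=camera("side")
X=np.array([.9982,-.0604,0]);Y=np.array([.0604,.9982,0]);C=np.array([464.2,47.2,0])+232*X
for z in(28,45,60,75):
    for u,v in((225,217),(236,221)):
        p=ray(c,u,v,z)-C;print(z,(u,v),round(p@X),round(p@Y))
f=c["frame"][150:235,150:275].astype(int)
m=(f[...,0]>130)&(f[...,0]-f[...,2]>90);v,u=np.where(m);print("yellow",len(v),list(zip(u[:8]+150,v[:8]+150)))
```

```text
28 (225, 217) 123 78
28 (236, 221) 92 81
45 (225, 217) 108 96
45 (236, 221) 77 99
60 (225, 217) 94 112
60 (236, 221) 64 115
75 (225, 217) 80 128
75 (236, 221) 51 130
yellow 0 []
```

The green 60° overlay lines up with the bar and lid edge. The adapter's white top shows inside the carton at about x 90, y 80–100 mm. The padlock is hidden behind the lid, but at 60° the board is well past the stated sliding range. Handing in while holding.

```bash
python3 -c "
from plant import *
print(close_job())"
```

```text
the job is handed in; nothing more can be done
None
```

I handed the job in with the gripper holding the lid at about 60°; the tape roll and adapter were seen in the carton, but the padlock was hidden behind the lid and I assumed it slid in too, and no verdict came back.

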